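# Sort the kiln props back into their trays

## Robot

A 6-joint arm with a two-finger parallel gripper is mounted at the origin on the work surface. World frame = base frame: x ahead of the robot, y to its left, z up, the work surface at z = 0. Lengths are in m, angles in rad, forces in N, time in s.
With the tool pointing down it reaches from about 0.25 to 0.775 m from the base axis. Payload 4 kg.
Tool frame: the origin (TCP) lies midway between the tips of the shut fingers; the grasp point (between the pads) lies 19 mm behind it (robot.grasp_offset is the distance from the TCP to the grasp point, in m); z points along the fingers, y is the direction in which the jaws open and shut (so a half turn about z gives the same grasp; the last joint's range is limited). The gripper opens to 94 mm and grips with 3 to 60 N. Pads are 16 mm wide; open, the fingers measure 119 mm over their backs; the gripper's body (75 mm by 177 mm) begins 78 mm behind the grasp point.
Start: joints at [-1.39, 0.087, 1.371, -0, 1.684, -0.103], TCP at [0.154, -0.528, 0.206] pointing down, gripper open.
Joint ranges: [-3.1, 3.1], [-0.76, 2.03], [0.27, 2.55], [-1.08, 4.22], [0.17, 2.65], [-2.57, 2.57]. Speed limits (rad/s): [2.79, 2.79, 3.14, 3.14, 3.14, 3.14].

## Interface

Orientations are given as [roll, pitch, yaw] about the fixed x, y, z axes, in that order (R = Rz(yaw) Ry(pitch) Rx(roll)).
In Python, from bench import status, viewer, order, robot gives the robot as it stands. The module is installed in compiled form; this text tells all that it offers.
- The arm moves only by the tool move_arm, never from a script. Its argument "targets" is a list of rows, each a list of 3 entries, a list of its own where there are three numbers: the shift along the tool's x, y, z in mm, then the turn, a rotation vector about the tool's x, y, z in degrees, then the opening, from -1 (shut) to 1 (fully open). A call has 1 to 20 rows; each row is the pose to reach, as a shift and turn from the pose commanded when the call began, along the tool's axes at that moment; what a row does not reach only later rows make up. A row lasts 1/8 s, in which the tool goes at most 62.5 mm and 10.7 degrees, less where a joint would pass 70% of its speed; a pose out of reach is approached as far as the arm can. A call with a gripper value outside its range is refused whole. The fingers move at their own pace and stop on an object; the grip force is fixed at half the most. Time passes only in rows, so rows that repeat a pose let the fingers close. It gives the time, the measured TCP pose, the force and the opening at its end, in the units of the state.
- status.get_obs(): the state, without advancing time (a new reading comes with each control period).
- viewer.snapshot(name): name is "scene" or "top" or "wrist"; returns the picture (480x640x3 uint8, red, green, blue); there is no depth.
- viewer.camera_model(name): a dict with "K" (3x3 intrinsics, pixels), "xyz" and "attitude" of the camera in the world; the wrist camera has in their place "T_tool_cam" (4x4, takes a point from camera to tool coordinates, whose origin is the TCP and whose axes are the flange's). Camera axes: x right, y up, looking along -z (the intrinsics and any distortion apply to the point x, -y, -z); pixel columns grow to the right and rows downward; lengths in m; the calibration is good to about 2 mm. A picture is of the moment at which its call begins: read the wrist's pose just before it. camera_model takes no time and is no camera call.
- order.close_job(): hands the job in, once; it reports no verdict.
The state is a dict: "time": time; "joint_positions": joint angles; "qvel": joint speeds; "joint_torque": joint torques, N m; "tool_pos": TCP position; "ee_rot": TCP orientation; "wrist_force": force on the tool from outside, world axes, zero at the start; "wrist_torque": the same for the moment, N m; "width": finger opening in m.
Only numpy, scipy, OpenCV 4.12 (cv2) and the standard library are available. Lean on these libraries where they do the work, as an engineer would, in place of code of your own. Each camera call takes 0.05 s, during which the arm holds its last target. There are 200 camera calls.

## Task

The four loose kiln props on the table are back from a firing: stand each one upright in the free half of the storage tray that already holds props of its own shape and height (tall square, short square, tall round, short round). They are brittle, so set them down on the tray's floor rather than dropping them or knocking them over, and leave the unfired clay angel alone.

Things in the scene. Friction and masses are not known exactly. Their poses are not given: they have to be found in the camera images.
- prop_tall_square: The loose tall square kiln prop (post): plain cream fired ceramic, 40 x 40 mm in plan with vertical faces, bored down the middle, 90 mm tall, about 225 g (up to 30 percent more or less), standing upright on the table in front of the trays. Origin: centre of its underside; z up, x and y square to its side faces. The bore is narrow; grip the outside.
- prop_short_square: The loose short square kiln prop (post): plain cream fired ceramic, 40 x 40 mm in plan with vertical faces, bored down the middle, 50 mm tall, about 125 g (up to 30 percent more or less), standing upright on the table in front of the trays. Origin: centre of its underside; z up, x and y square to its side faces. The bore is narrow; grip the outside.
- prop_tall_round: The loose tall round kiln prop: plain cream fired ceramic tube of 48 mm outside diameter with a straight vertical wall, bored down the middle, four small notches (9 mm deep) in its top rim, 90 mm tall, about 225 g (up to 30 percent more or less), standing upright on the table in front of the trays. Origin: centre of its underside; z up. The bore is narrow; grip the outside.
- prop_short_round: The loose short round kiln prop: plain cream fired ceramic tube of 48 mm outside diameter with a straight vertical wall, bored down the middle, four small notches (9 mm deep) in its top rim, 50 mm tall, about 125 g (up to 30 percent more or less), standing upright on the table in front of the trays. Origin: centre of its underside; z up. The bore is narrow; grip the outside.
- tray_tall_square: Tray of the tall square props: fixed plywood tray, 136 (x) by 128 (y) by 26 mm high, walls and floor 6 mm. Alike but for the props in it: two loose tall square ones (90 mm tall) stand in its far half, centres at x = +36, y = -27 and +27 mm (within 2 mm); the near half is free (x = -62 to +13, y = -58 to +58 mm). Origin: centre of its underside; x from the free half to the filled half, z up; inner floor at z = 6 mm.
- tray_short_square: Tray of the short square props: fixed plywood tray, 136 (x) by 128 (y) by 26 mm high, walls and floor 6 mm. Alike but for the props in it: two loose short square ones (50 mm tall) stand in its far half, centres at x = +36, y = -27 and +27 mm (within 2 mm); the near half is free (x = -62 to +13, y = -58 to +58 mm). Origin: centre of its underside; x from the free half to the filled half, z up; inner floor at z = 6 mm.
- tray_tall_round: Tray of the tall round props: fixed plywood tray, 136 (x) by 128 (y) by 26 mm high, walls and floor 6 mm. Alike but for the props in it: two loose tall round ones (90 mm tall) stand in its far half, centres at x = +36, y = -27 and +27 mm (within 2 mm); the near half is free (x = -62 to +9, y = -58 to +58 mm). Origin: centre of its underside; x from the free half to the filled half, z up; inner floor at z = 6 mm.
- tray_short_round: Tray of the short round props: fixed plywood tray, 136 (x) by 128 (y) by 26 mm high, walls and floor 6 mm. Alike but for the props in it: two loose short round ones (50 mm tall) stand in its far half, centres at x = +36, y = -27 and +27 mm (within 2 mm); the near half is free (x = -62 to +9, y = -58 to +58 mm). Origin: centre of its underside; x from the free half to the filled half, z up; inner floor at z = 6 mm.
- angel: Unfired clay angel, grey-brown, 172 mm tall on a 70 mm round foot, standing loose on a small board beyond the trays. Fragile, to be left alone. Origin: centre of its underside.
Not all that is in view belongs to the job. Leave any pink or purple look-alike of the prop_tall_square alone. Leave any green look-alike of the prop_short_round alone.

How it is judged:
By the outcome, as a careful person would: the job done as asked, in the order asked, and still so for the second after the job is handed in, with the robot touching nothing.
It also fails if it takes over 109 s, if anything falls off the work surface, if the arm or the gripper's body presses on something with over 40 N, if the wrist force passes 120 N, or if a joint passes its speed limit or range.

## Working session

There is one attempt and no reset: what is moved stays moved. The work goes in short steps, Python scripts to look and compute and a tool call to move; the robot and the scene stay as the last step left them, time stands still between calls to the robot, and variables do not carry over. Pictures are saved under pics/ and viewed, about 12 in all and at most 16, crops included, and the job is handed in when it is done.

Besides the shell and the picture viewer there is one more tool, called after "Request:" as name(argument=value, ...) on one line, values as JSON. move_arm: Moves the arm, as the interface text tells. Its arguments: {"type":"object","properties":{"targets":{"type":"array"}},"required":["targets"]}

```bash
mkdir -p pics; python3 - <<'E'
from bench import status, viewer, robot
import cv2
for n in ("top","scene"):
    cv2.imwrite(f"pics/{n}0.png",viewer.snapshot(n)[:,:,::-1]); print(n,viewer.camera_model(n))
print(viewer.camera_model("wrist"))
print(status.get_obs()); print(dir(robot))
E
```

```text
top {'K': array([[469.15796323,   0.        , 317.93389506],
       [  0.        , 469.15796323, 236.6900884 ],
       [  0.        ,   0.        ,   1.        ]]), 'xyz': array([ 0.44270066, -0.00383162,  1.14902098]), 'attitude': array([ 0.09260283, -0.00893756, -1.59409983])}
scene {'K': array([[483.05604031,   0.        , 314.25234261],
       [  0.        , 483.05604031, 241.17980898],
       [  0.        ,   0.        ,   1.        ]]), 'xyz': array([ 1.27210049, -0.29897213,  0.98687864]), 'attitude': array([ 0.70156715, -0.00375288,  1.19891924])}
{'K': array([[362.57276313,   0.        , 317.06637251],
       [  0.        , 362.57276313, 239.68007435],
       [  0.        ,   0.        ,   1.        ]]), 'T_tool_cam': array([[ 2.83396572e-05,  9.61372051e-01,  2.75252210e-01,
         8.03144061e-02],
       [ 9.99999462e-01,  2.58091590e-04, -1.00439405e-03,
         6.38507625e-04],
       [-1.03663665e-03,  2.75252090e-01, -9.61371527e-01,
        -1.78687815e-01],
       [ 0.00000000e+00,  0.00000000e+00,  0.00000000e+00,
         1.00000000e+00]])}
{'time': 0.1, 'joint_
[... 361 characters left out ...]
3025e-02, -9.99641406e-05]), 'tool_pos': array([ 0.15391877, -0.52752166,  0.20442772]), 'ee_rot': array([-3.13961725e+00, -2.09378609e-04,  2.83811615e-01]), 'wrist_force': array([0.49359811, 0.1911786 , 0.59270431]), 'wrist_torque': array([-0.01773533,  0.08455061, -0.01643218]), 'width': 0.09393674434963406}
['IKError', '__class__', '__delattr__', '__dict__', '__dir__', '__doc__', '__eq__', '__format__', '__ge__', '__getattribute__', '__getstate__', '__gt__', '__hash__', '__init__', '__init_subclass__', '__le__', '__lt__', '__module__', '__ne__', '__new__', '__reduce__', '__reduce_ex__', '__repr__', '__setattr__', '__sizeof__', '__str__', '__subclasshook__', '__weakref__', 'grasp_offset']
```

View pics/top0.png

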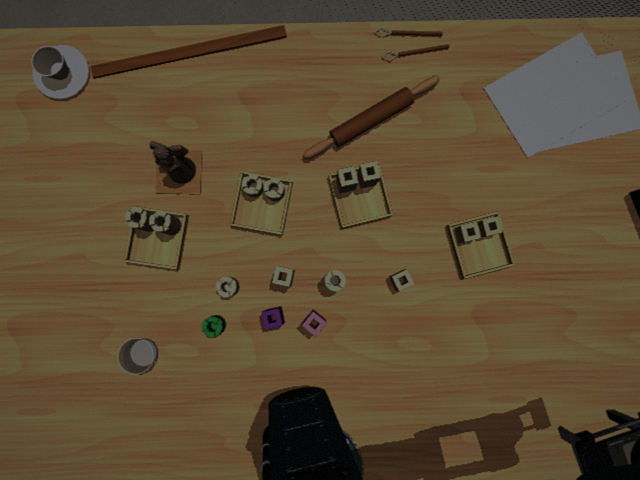

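View pics/scene0.png

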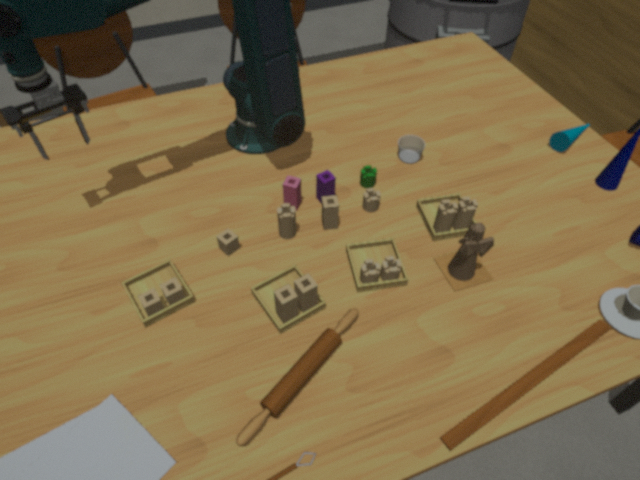

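```bash
cat > h.py <<'E'
import numpy as np, cv2
from scipy.spatial.transform import Rotation as R
from bench import status, viewer
def ray(cam,uv,z):
    m=viewer.camera_model(cam); K=m["K"]; 
    if cam=="wrist":
        o=status.get_obs(); T=np.eye(4);T[:3,:3]=R.from_euler("xyz",o["ee_rot"]).as_matrix();T[:3,3]=o["tool_pos"]
        T=T@m["T_tool_cam"]; A=T[:3,:3]; c=T[:3,3]
    else: A=R.from_euler("xyz",m["attitude"]).as_matrix(); c=m["xyz"]
    uv=np.atleast_2d(uv).astype(float)
    d=np.c_[(uv[:,0]-K[0,2])/K[0,0],-(uv[:,1]-K[1,2])/K[1,1],-np.ones(len(uv))]@A.T
    return c+d*((z-c[2])/d[:,2])[:,None]
E
python3 - <<'E'
from h import *
im=cv2.imread("pics/top0.png")
a=cv2.resize(im[255:335,200:420],None,fx=3.6,fy=3.6,interpolation=cv2.INTER_CUBIC)
b=cv2.resize(im[155:280,120:520],None,fx=2,fy=2,interpolation=cv2.INTER_CUBIC)
s=np.zeros((540,800,3),np.uint8); s[:a.shape[0],:a.shape[1]]=a; s[290:540]=b
cv2.imwrite("pics/crop.png",cv2.convertScaleAbs(s,alpha=1.5))
hsv=cv2.cvtColor(im,cv2.COLOR_BGR2HSV)
m=((hsv[...,1]<85)&(hsv[...,2]>110)).astype(np.uint8); m[:150]=0; m[345:]=0
n,l,st,_=cv2.connectedComponentsWithStats(m)
for i in range(1,n):
    if 60<st[i,4]<1500:
        c=cv2.findContours((l==i).astype(np.uint8),0,2)[0][0]; r=cv2.minAreaRect(c)
        print(st[i,4],np.round(r[0],1),np.round(r[1],1),round(r[2]),*[np.round(ray("top",r[0],z)[0],3) for z in (.05,.09)])
E
```

```text
(no output)
```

View pics/crop.png

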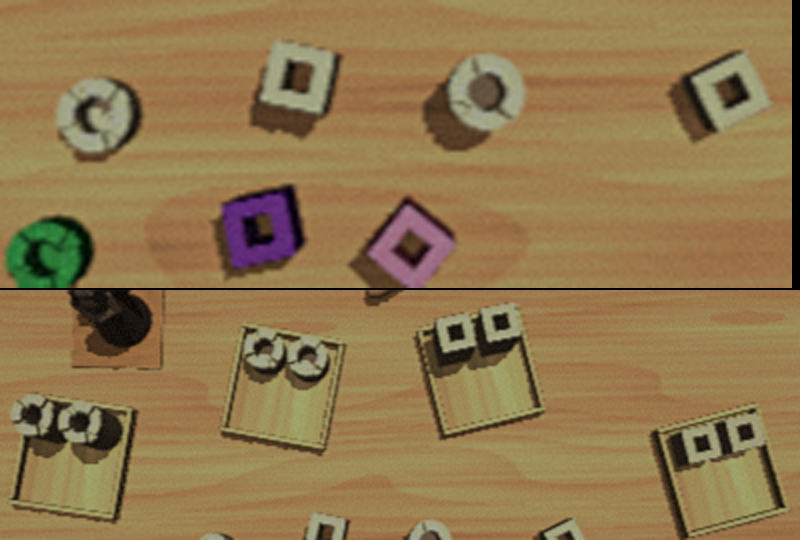

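```bash
cat > seg.py <<'E'
from h import *
import sys
im=cv2.imread("pics/top0.png")
lab=cv2.cvtColor(cv2.GaussianBlur(im,(3,3),0.6),cv2.COLOR_BGR2HSV)
print(lab[275,279],lab[268,283],lab[300,300],lab[282,227], lab[180,345])
m=((lab[...,1]<95)&(lab[...,2]>90)).astype(np.uint8); m[:150]=0; m[345:]=0
n,l,st,_=cv2.connectedComponentsWithStats(m)
for i in range(1,n):
    if 60<st[i,4]<1500:
        c=cv2.findContours((l==i).astype(np.uint8),0,2)[0][0]; r=cv2.minAreaRect(c)
        P=[np.round(ray("top",r[0],z)[0],3) for z in (.05,.09)]
        B=ray("top",cv2.boxPoints(r),.07)[:,:2]; e=B[1]-B[0]
        print(st[i,4],np.round(r[0],1),np.round(r[1],1),"yaw%90",round(np.degrees(np.arctan2(e[1],e[0]))%90,1),*P)
E
python3 seg.py
```

```text
[23 71 43] [ 27  58 102] [ 21 118 106] [20 68 68] [25 75 61]
90 [535.  153.5] [ 7. 24.] yaw%90 88.8 [ 0.733 -0.542  0.05 ] [ 0.723 -0.522  0.09 ]
206 [370.5 170.3] [16.5 18.4] yaw%90 10.3 [ 0.701 -0.145  0.05 ] [ 0.691 -0.14   0.09 ]
195 [347.9 175.5] [16.6 17.2] yaw%90 12.0 [ 0.689 -0.091  0.05 ] [ 0.68  -0.088  0.09 ]
80 [248.3 178.7] [ 7.1 18.6] yaw%90 31.9 [0.687 0.146 0.05 ] [0.678 0.141 0.09 ]
86 [270.6 182. ] [ 7.3 18.8] yaw%90 34.4 [0.677 0.093 0.05 ] [0.669 0.09  0.09 ]
97 [254.2 187.6] [ 9.3 19.7] yaw%90 32.1 [0.665 0.132 0.05 ] [0.657 0.128 0.09 ]
77 [370.7 202.1] [20.2  4.9] yaw%90 19.5 [ 0.624 -0.143  0.05 ] [ 0.618 -0.138  0.09 ]
86 [268.5 215.6] [ 5.9 21. ] yaw%90 78.0 [0.597 0.1   0.05 ] [0.592 0.096 0.09 ]
88 [156.6 214.9] [ 7.6 20.2] yaw%90 35.7 [0.604 0.363 0.05 ] [0.599 0.349 0.09 ]
192 [492.9 225.4] [16.7 16.5] yaw%90 12.7 [ 0.562 -0.43   0.05 ] [ 0.558 -0.415  0.09 ]
185 [470.6 231.6] [17.5 15.5] yaw%90 12.7 [ 0.549 -0.377  0.05 ] [ 0.545 -0.363  0.09 ]
90 [489.8 250.4] [24.7  5.9] yaw%90 19.7 [ 0.503 -0.42   0.05 ] [ 0.501 -0.405  0.09 ]
73 [164.8 252.4] [ 5.1 21. ] yaw%90 86.0 [0.516 0.343 0.05 ] [0.513 0.33  0.09 ]
212 [281.9 275.6] [17.3 17.3] yaw%90 77.8 [0.455 0.07  0.05 ] [0.455 0.067 0.09 ]
191 [403.2 279.9] [17.  16.5] yaw%90 25.0 [ 0.439 -0.213  0.05 ] [ 0.439 -0.205  0.09 ]
229 [335. 280.] [20. 20.] yaw%90 88.7 [ 0.442 -0.053  0.05 ] [ 0.442 -0.052  0.09 ]
136 [222.6 285.9] [14.  19.8] yaw%90 79.1 [0.435 0.208 0.05 ] [0.435 0.201 0.09 ]
80 [231.6 287.4] [10.3 11.1] yaw%90 32.6 [0.431 0.187 0.05 ] [0.431 0.18  0.09 ]
212 [314.3 323.9] [17.2 17.6] yaw%90 49.7 [ 0.342 -0.003  0.05 ] [ 0.346 -0.003  0.09 ]
```

```bash
python3 - <<'E'
from h import *
T={"ts":([(416,330),(518,303),(544,411),(441,436)],[(347.9,175.5),(370.5,170.3)],.09),
"ss":([(652,432),(758,405),(786,511),(685,537)],[(470.6,231.6),(492.9,225.4)],.05),
"tr":([(24,394),(134,408),(118,520),(12,503)],[(120+33/2,155+124/2),(120+80/2,155+132/2)],.09),
"sr":([(243,326),(346,344),(326,451),(222,432)],[(120+264/2,155+60/2),(120+308/2,155+68/2)],.05)}
for k,(c,p,h) in T.items():
    c=np.array(c)/2+[120,155-145]; C=ray("top",c,.026)[:,:2]+0
    l=np.linalg.norm(np.roll(C,-1,0)-C,axis=1)*1e3
    x=(C[0]+C[1]-C[2]-C[3]); yaw=np.degrees(np.arctan2(x[1],x[0]))
    P=ray("top",p,h)[:,:2]; d=P[0]-P[1]; yp=np.degrees(np.arctan2(-d[0],d[1]))
    ux=np.array([np.cos(np.radians(yp)),np.sin(np.radians(yp))])
    print(k,"rim",C.mean(0).round(3),yaw.round(1),l.round(),"props",(P.mean(0)-.036*ux).round(3),yp.round(1),round(np.linalg.norm(d)*1e3))
print(ray("top",[(226.7,287.2)],.05),ray("top",[(335,280)],.09),)
# scene check: project
def proj(cam,X):
    m=viewer.camera_model(cam);A=R.from_euler("xyz",m["attitude"]).as_matrix();q=A.T@(np.array(X)-m["xyz"]);K=m["K"]
    return round(K[0,0]*q[0]/-q[2]+K[0,2]),round(K[1,1]*-q[1]/-q[2]+K[1,2])
for X in [(.455,.067,.09),(.439,-.213,.05),(.442,-.052,.09),(.432,.199,.05)]: print(proj("scene",X))
E
```

```text
ts rim [ 0.646 -0.12 ] 11.5 [129. 136. 128. 133.] props [ 0.651 -0.121] 11.9 53
ss rim [ 0.517 -0.406] 13.1 [134. 132. 126. 131.] props [ 0.52  -0.412] 14.2 55
tr rim [0.552 0.372] -6.7 [134. 135. 128. 132.] props [0.554 0.375] -11.0 54
sr rim [0.629 0.117] -11.5 [127. 133. 127. 132.] props [0.631 0.119] -11.7 53
[[0.43135083 0.19882919 0.05      ]] [[ 0.44216799 -0.05167289  0.09      ]]
(330, 201)
(226, 236)
(285, 210)
(370, 194)
```

```bash
cat > plan.py <<'E'
from h import *
def plan(xyz,yaw):
    o=status.get_obs(); A=R.from_euler("xyz",o["ee_rot"]); G=R.from_euler("xyz",[np.pi,0,np.radians(yaw)])
    d=A.inv().apply(np.array(xyz)-o["tool_pos"])*1e3
    r=(A.inv()*G).as_rotvec(degrees=True)
    print("shift",d.round(1),"turn",r.round(1),"dist",round(np.linalg.norm(d)),"t",round(o["time"],2),"w",o["width"].round(4))
E
python3 -c "
from plan import *
plan((.455,.067,.21),-12.2)"
```

```text
Traceback (most recent call last):
  File "plan.py", line 6, in plan
    print("shift",d.round(1),"turn",r.round(1),"dist",round(np.linalg.norm(d)),"t",round(o["time"],2),"w",o["width"].round(4))
                                                                                                          ^^^^^^^^^^^^^^^^
AttributeError: 'float' object has no attribute 'round'
```

```bash
sed -i 's/o\["width"\].round(4)/round(o["width"],4)/' plan.py
python3 -c "
from plan import *
plan((.455,.067,.21),-12.2)"
```

```text
shift [ 455.5 -486.4   -4.5] turn [-0.1  0.  28.5] dist 666 t 0.1 w 0.0939
```

Request:
move_arm(targets=[[[455,-486,-5],[0,0,28.5],1],[[455,-486,-5],[0,0,28.5],1],[[455,-486,-5],[0,0,28.5],1],[[455,-486,-5],[0,0,28.5],1],[[455,-486,-5],[0,0,28.5],1],[[455,-486,-5],[0,0,28.5],1],[[455,-486,-5],[0,0,28.5],1],[[455,-486,-5],[0,0,28.5],1],[[455,-486,-5],[0,0,28.5],1],[[455,-486,-5],[0,0,28.5],1],[[455,-486,-5],[0,0,28.5],1],[[455,-486,-5],[0,0,28.5],1],[[455,-486,-5],[0,0,28.5],1],[[455,-486,-5],[0,0,28.5],1],[[455,-486,-5],[0,0,28.5],1],[[455,-486,-5],[0,0,28.5],1]])

```text
time: 2.1
tool_pos: [0.4546, 0.0653, 0.2106]
ee_rot: [3.142, -0.0, -0.215]
wrist_force: [0.3, -0.5, -0.4]
width: 0.0941
```

```bash
cat > wr.py <<'E'
from plan import *
import sys
def project(X):
    m=viewer.camera_model("wrist");o=status.get_obs();A=R.from_euler("xyz",o["ee_rot"]).as_matrix()@m["T_tool_cam"][:3,:3]
    c=R.from_euler("xyz",o["ee_rot"]).apply(m["T_tool_cam"][:3,3])+o["tool_pos"]
    q=(np.array(X)-c)@A;K=m["K"];return np.c_[K[0,0]*q[:,0]/-q[:,2]+K[0,2],-K[1,1]*q[:,1]/-q[:,2]+K[1,2]]
def shot(name,h,xy,yaw,half,rnd=False):
    o=status.get_obs();print(o["tool_pos"].round(4),o["ee_rot"].round(3),o["time"],o["wrist_force"].round(1))
    im=viewer.snapshot("wrist")[:,:,::-1].copy()
    t=np.radians(yaw+np.array([45,135,225,315])) if not rnd else np.linspace(0,2*np.pi,60)
    rr=half*(1 if rnd else 2**.5)
    P=np.c_[xy[0]+rr*np.cos(t),xy[1]+rr*np.sin(t),0*t+h]
    cv2.polylines(im,[project(P).round().astype(int)],True,(0,0,255),1)
    cv2.imwrite(f"pics/{name}.png",im)
E
python3 -c "
from wr import *
shot('w1',.09,(.455,.067),-12.2,.02)"
```

```text
[0.4546 0.0653 0.2106] [ 3.142 -0.    -0.215] 2.1 [ 0.3 -0.5 -0.4]
```

View pics/w1.png

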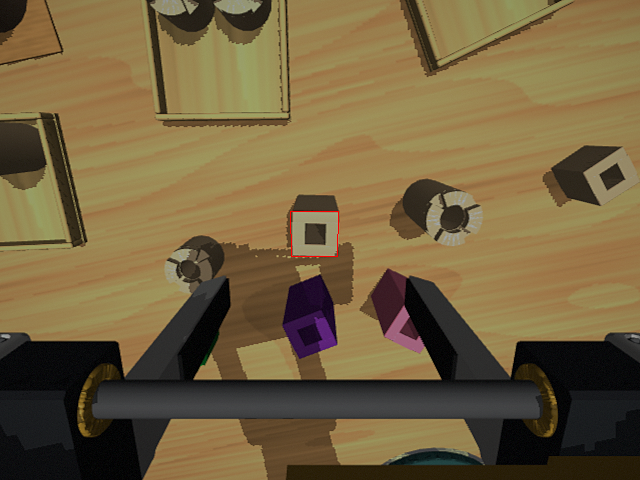

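Request:
move_arm(targets=[[[0,-1,50],[0,0,0],1],[[0,-1,100],[0,0,0],1],[[0,-1,140],[0,0,0],1],[[0,-1,165],[0,0,0],1],[[0,-1,180],[0,0,0],1],[[0,-1,180],[0,0,0],1],[[0,-1,180],[0,0,0],1],[[0,-1,180],[0,0,0],-1],[[0,-1,180],[0,0,0],-1],[[0,-1,180],[0,0,0],-1],[[0,-1,180],[0,0,0],-1],[[0,-1,180],[0,0,0],-1],[[0,-1,180],[0,0,0],-1],[[0,-1,180],[0,0,0],-1],[[0,-1,170],[0,0,0],-1],[[0,-1,140],[0,0,0],-1],[[0,-1,90],[0,0,0],-1],[[0,-1,40],[0,0,0],-1],[[0,-1,30],[0,0,0],-1],[[0,-1,30],[0,0,0],-1]])

```text
time: 4.65
tool_pos: [0.4548, 0.0669, 0.1802]
ee_rot: [3.142, -0.0, -0.214]
wrist_force: [-0.4, -0.3, -2.5]
width: 0.04
```

```bash
python3 -c "
from plan import *
print(status.get_obs()['wrist_force'])
x=np.array([.978,.204]); g=np.array([.649,-.1205])-.0245*x; print(g)
plan((*g,.18),11.7)"
```

```text
[-0.38458394 -0.3410946  -2.46939718]
[ 0.625039 -0.125498]
shift [207.1 152.    0.3] turn [  0.   -0.  -23.9] dist 257 t 4.65 w 0.04
```

Request:
move_arm(targets=[[[20,15,0],[0,0,-3],-1],[[60,44,0],[0,0,-8],-1],[[100,73,0],[0,0,-12],-1],[[140,103,0],[0,0,-16],-1],[[180,132,0],[0,0,-21],-1],[[200,147,0],[0,0,-23],-1],[[207,152,0],[0,0,-24],-1],[[207,152,0],[0,0,-24],-1],[[207,152,0],[0,0,-24],-1],[[207,152,40],[0,0,-24],-1],[[207,152,80],[0,0,-24],-1],[[207,152,100],[0,0,-24],-1],[[207,152,100],[0,0,-24],-1],[[207,152,100],[0,0,-24],-1]])

```text
time: 6.4
tool_pos: [0.6262, -0.1256, 0.0828]
ee_rot: [3.14, -0.003, 0.206]
wrist_force: [1.0, -0.4, -1.3]
width: 0.0402
```

```bash
python3 -c "
from wr import *
shot('w2',.09,(.625,-.1255),11.7,.02)
plan((.625,-.1255,.038),11.7)"
```

```text
[ 0.6262 -0.1256  0.0828] [ 3.14e+00 -3.00e-03  2.06e-01] 6.4 [ 1.  -0.4 -1.3]
shift [-1.6 -0.7 45.1] turn [ 0.1 -0.2  0.1] dist 45 t 6.45 w 0.0398
```

View pics/w2.png

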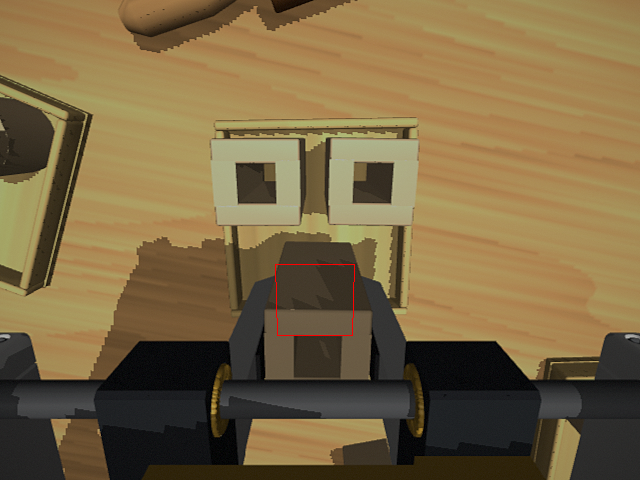

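Request:
move_arm(targets=[[[-1,0,25],[0,0,0],-1],[[-1,0,38],[0,0,0],-1],[[-1,0,42],[0,0,0],-1],[[-1,0,44],[0,0,0],-1],[[-1,0,45],[0,0,0],-1],[[-1,0,45],[0,0,0],-1],[[-1,0,45],[0,0,0],-1]])

```text
time: 7.32
tool_pos: [0.6247, -0.1259, 0.0365]
ee_rot: [3.141, -0.002, 0.205]
wrist_force: [-0.2, -0.3, 0.7]
width: 0.0399
```

Request:
move_arm(targets=[[[0,0,0],[0,0,0],-0.1],[[0,0,0],[0,0,0],0.0],[[0,0,0],[0,0,0],0.2],[[0,0,0],[0,0,0],0.4],[[0,0,0],[0,0,0],0.4],[[0,0,-10],[0,0,0],0.4],[[0,0,-40],[0,0,0],0.4],[[0,0,-90],[0,0,0],0.4],[[0,0,-140],[0,0,0],1],[[0,0,-165],[0,0,0],1],[[0,0,-165],[0,0,0],1]])

```text
time: 8.7
tool_pos: [0.6255, -0.1261, 0.2046]
ee_rot: [3.138, -0.007, 0.205]
wrist_force: [0.4, -0.3, -1.0]
width: 0.0922
```

```bash
python3 -c "
from wr import *
shot('w3',.096,(.6247,-.1259),11.7,.02)
plan((.439,-.213,.2),25)"
```

```text
[ 0.6255 -0.1261  0.2046] [ 3.138 -0.007  0.205] 8.7 [ 0.4 -0.3 -1. ]
shift [-199.3   47.5    1.4] turn [  0.1  -0.1 -13.2] dist 205 t 8.75 w 0.0935
```

View pics/w3.png

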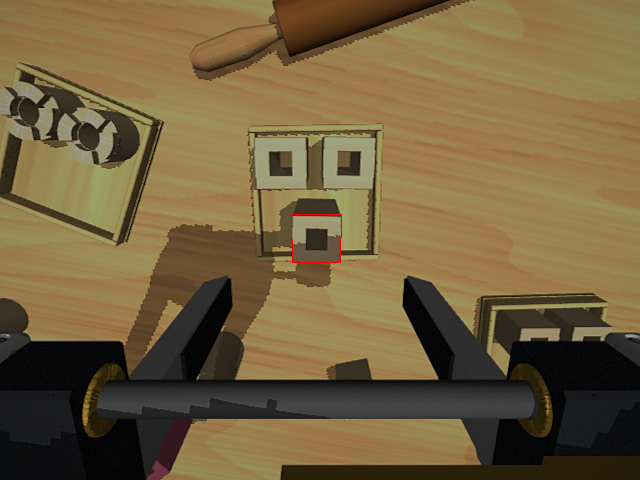

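Request:
move_arm(targets=[[[-30,7,0],[0,0,-3],1],[[-80,19,0],[0,0,-7],1],[[-130,31,0],[0,0,-10],1],[[-175,42,0],[0,0,-13],1],[[-199,47,1],[0,0,-13],1],[[-199,47,1],[0,0,-13],1],[[-199,47,1],[0,0,-13],1],[[-199,47,1],[0,0,-13],1]])

```text
time: 9.75
tool_pos: [0.4394, -0.2117, 0.1988]
ee_rot: [-3.141, 0.0, 0.433]
wrist_force: [0.8, 0.1, -0.4]
width: 0.0939
```

```bash
python3 -c "
from wr import *
shot('w4',.05,(.439,-.213),25,.02)
plan((.439,-.213,.016),25)"
```

```text
[ 0.4394 -0.2117  0.1988] [-3.141  0.     0.433] 9.75 [ 0.8  0.1 -0.4]
shift [ -0.9   1.1 183. ] turn [-0.   0.  -0.2] dist 183 t 9.8 w 0.094
```

View pics/w4.png

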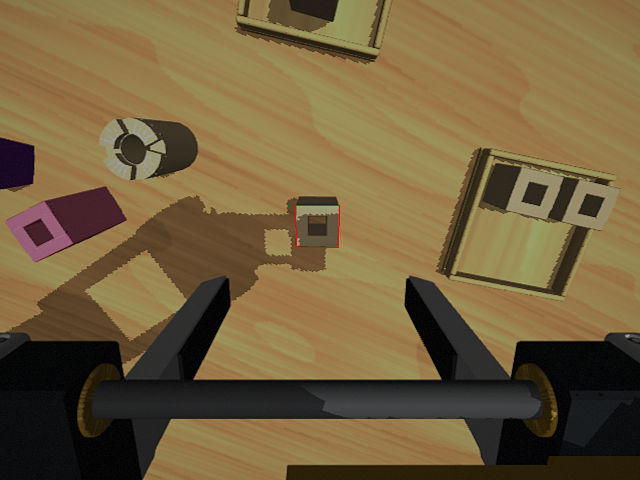

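Request:
move_arm(targets=[[[-1,1,50],[0,0,0],1],[[-1,1,100],[0,0,0],1],[[-1,1,145],[0,0,0],1],[[-1,1,170],[0,0,0],1],[[-1,1,180],[0,0,0],1],[[-1,1,183],[0,0,0],1],[[-1,1,183],[0,0,0],1],[[-1,1,183],[0,0,0],-1],[[-1,1,183],[0,0,0],-1],[[-1,1,183],[0,0,0],-1],[[-1,1,183],[0,0,0],-1],[[-1,1,183],[0,0,0],-1],[[-1,1,183],[0,0,0],-1],[[-1,1,183],[0,0,0],-1],[[-1,1,173],[0,0,0],-1],[[-1,1,140],[0,0,0],-1],[[-1,1,90],[0,0,0],-1],[[-1,1,60],[0,0,0],-1],[[-1,1,53],[0,0,0],-1],[[-1,1,53],[0,0,0],-1]])

```text
time: 12.3
tool_pos: [0.4381, -0.2135, 0.1462]
ee_rot: [-3.141, 0.0, 0.432]
wrist_force: [-0.0, 0.3, -1.5]
width: 0.0399
```

```bash
python3 -c "
from plan import *
print(status.get_obs()['wrist_force'])
t=np.radians(13.5);x=np.array([np.cos(t),np.sin(t)]); g=np.array([.519,-.409])-.0245*x; print(g)
plan((*g,.146),13.5)"
```

```text
[-0.03894869  0.30456146 -1.50781455]
[ 0.49517694 -0.41471941]
shift [-3.240e+01  2.066e+02  1.000e-01] turn [-0.   0.  11.3] dist 209 t 12.3 w 0.0399
```

Request:
move_arm(targets=[[[-3,20,0],[0,0,2],-1],[[-9,60,0],[0,0,4],-1],[[-16,105,0],[0,0,6],-1],[[-23,150,0],[0,0,8],-1],[[-29,188,0],[0,0,11],-1],[[-32,207,0],[0,0,11],-1],[[-32,207,0],[0,0,11],-1],[[-32,207,0],[0,0,11],-1],[[-32,207,40],[0,0,11],-1],[[-32,207,75],[0,0,11],-1],[[-32,207,80],[0,0,11],-1],[[-32,207,80],[0,0,11],-1],[[-32,207,80],[0,0,11],-1]])

```text
time: 13.92
tool_pos: [0.497, -0.4158, 0.0691]
ee_rot: [3.138, -0.002, 0.24]
wrist_force: [0.6, -0.2, -0.6]
width: 0.0398
```

```bash
python3 -c "
from wr import *
shot('w5',.056,(.4952,-.4147),13.5,.02)
plan((.4952,-.4147,.0225),13.5)"
```

```text
[ 0.497  -0.4158  0.0691] [ 3.138e+00 -2.000e-03  2.400e-01] 13.925 [ 0.6 -0.2 -0.6]
shift [-1.5 -1.7 46.5] turn [ 0.2 -0.1  0.3] dist 47 t 13.97 w 0.0398
```

View pics/w5.png

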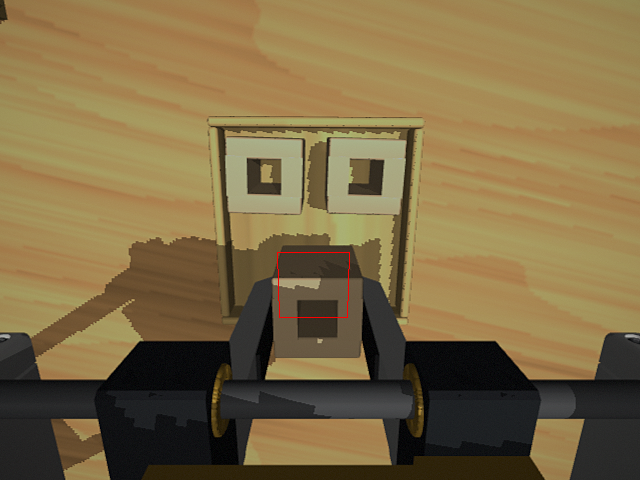

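Request:
move_arm(targets=[[[0,0,20],[0,0,0],-1],[[0,0,35],[0,0,0],-1],[[0,0,40],[0,0,0],-1],[[0,0,42],[0,0,0],-1],[[0,0,43.5],[0,0,0],-1],[[0,0,43.5],[0,0,0],-1],[[0,0,43.5],[0,0,0],-1]])

```text
time: 14.85
tool_pos: [0.4962, -0.4152, 0.0235]
ee_rot: [3.141, -0.001, 0.24]
wrist_force: [-1.0, 0.4, -0.4]
width: 0.0399
```

Request:
move_arm(targets=[[[0,0,0.5],[0,0,0],-1],[[0,0,1],[0,0,0],-1],[[0,0,1],[0,0,0],-1],[[0,0,1],[0,0,0],-1]])

```text
time: 15.35
tool_pos: [0.4961, -0.4151, 0.0225]
ee_rot: [3.141, -0.0, 0.24]
wrist_force: [0.6, 1.1, 1.9]
width: 0.0398
```

Request:
move_arm(targets=[[[0,0,0],[0,0,0],-0.1],[[0,0,0],[0,0,0],0.0],[[0,0,0],[0,0,0],0.2],[[0,0,0],[0,0,0],0.4],[[0,0,0],[0,0,0],0.4],[[0,0,-10],[0,0,0],0.4],[[0,0,-40],[0,0,0],0.4],[[0,0,-90],[0,0,0],0.4],[[0,0,-140],[0,0,0],1],[[0,0,-175],[0,0,0],1],[[0,0,-180],[0,0,0],1],[[0,0,-180],[0,0,0],1]])

```text
time: 16.85
tool_pos: [0.4957, -0.4148, 0.2013]
ee_rot: [-3.141, 0.0, 0.24]
wrist_force: [-0.2, 0.6, -0.6]
width: 0.0941
```

```bash
python3 -c "
from wr import *
shot('w6',.056,(.4961,-.4151),13.5,.02)
plan((.442,-.052,.205),0)"
```

```text
[ 0.4957 -0.4148  0.2013] [-3.141  0.     0.24 ] 16.85 [-0.2  0.6 -0.6]
shift [  34.4 -364.7   -4.2] turn [-0.1  0.1 13.8] dist 366 t 16.9 w 0.0934
```

Request:
move_arm(targets=[[[3,-30,-4],[0,0,2],1],[[8,-85,-4],[0,0,4],1],[[13,-140,-4],[0,0,6],1],[[18,-195,-4],[0,0,8],1],[[23,-250,-4],[0,0,10],1],[[28,-305,-4],[0,0,12],1],[[32,-345,-4],[0,0,14],1],[[34,-364,-4],[0,0,14],1],[[34,-364,-4],[0,0,14],1],[[34,-364,-4],[0,0,14],1],[[34,-364,-4],[0,0,14],1]])

```text
time: 18.27
tool_pos: [0.4423, -0.0542, 0.2053]
ee_rot: [3.142, 0.001, -0.006]
wrist_force: [-0.2, -0.1, 0.7]
width: 0.0939
```

```bash
python3 -c "
from wr import *
shot('w7',.09,(.442,-.052),0,.024,True)
plan((.442,-.052,.03),0)"
```

```text
[ 0.4423 -0.0542  0.2053] [ 3.142e+00  1.000e-03 -6.000e-03] 18.275 [-0.2 -0.1  0.7]
shift [ -0.2  -2.2 175.5] turn [ 0.   0.1 -0.3] dist 176 t 18.32 w 0.0941
```

View pics/w7.png

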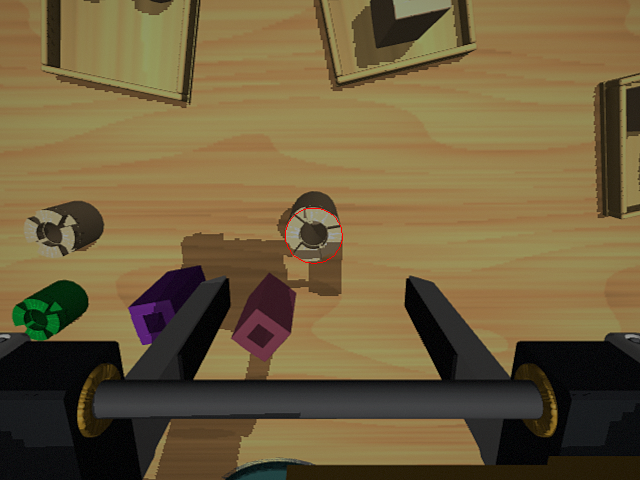

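Request:
move_arm(targets=[[[0,-1,50],[0,0,0],1],[[0,-1,100],[0,0,0],1],[[0,-1,140],[0,0,0],1],[[0,-1,165],[0,0,0],1],[[0,-1,175],[0,0,0],1],[[0,-1,175],[0,0,0],1],[[0,-1,175],[0,0,0],1],[[0,-1,175],[0,0,0],-1],[[0,-1,175],[0,0,0],-1],[[0,-1,175],[0,0,0],-1],[[0,-1,175],[0,0,0],-1],[[0,-1,175],[0,0,0],-1],[[0,-1,175],[0,0,0],-1],[[0,-1,175],[0,0,0],-1],[[0,-1,165],[0,0,0],-1],[[0,-1,135],[0,0,0],-1],[[0,-1,85],[0,0,0],-1],[[0,-1,35],[0,0,0],-1],[[0,-1,25],[0,0,0],-1],[[0,-1,25],[0,0,0],-1]])

```text
time: 20.82
tool_pos: [0.4422, -0.0524, 0.1806]
ee_rot: [3.141, 0.0, -0.004]
wrist_force: [0.9, -0.3, -2.3]
width: 0.0476
```

```bash
python3 -c "
from plan import *
print(status.get_obs()['wrist_force'])
t=np.radians(-9);x=np.array([np.cos(t),np.sin(t)]); g=np.array([.553,.3735])-.0265*x; print(g)
plan((*g,.18),-9)"
```

```text
[ 0.91135753 -0.33174207 -2.29040442]
[0.52682626 0.37764551]
shift [ 8.280e+01 -4.304e+02  4.000e-01] turn [0.  0.  8.8] dist 438 t 20.82 w 0.0476
```

Request:
move_arm(targets=[[[5,-25,0],[0,0,1],-1],[[14,-75,0],[0,0,2],-1],[[24,-125,0],[0,0,3],-1],[[34,-175,0],[0,0,4],-1],[[43,-225,0],[0,0,5],-1],[[53,-275,0],[0,0,6],-1],[[62,-325,0],[0,0,7],-1],[[72,-375,0],[0,0,8],-1],[[80,-415,0],[0,0,9],-1],[[83,-430,0],[0,0,9],-1],[[83,-430,0],[0,0,9],-1],[[83,-430,0],[0,0,9],-1],[[83,-430,30],[0,0,9],-1],[[83,-430,40],[0,0,9],-1],[[83,-430,40],[0,0,9],-1],[[83,-430,40],[0,0,9],-1]])

```text
time: 22.82
tool_pos: [0.5278, 0.3772, 0.1423]
ee_rot: [-3.14, -0.002, -0.162]
wrist_force: [0.8, 0.3, -1.8]
width: 0.0479
```

```bash
python3 -c "
from wr import *
shot('w8',.006,(.5268,.3776),-9,.024,True)
plan((.5268,.3776,.038),-9)"
```

```text
[0.5278 0.3772 0.1423] [-3.14e+00 -2.00e-03 -1.62e-01] 22.825 [ 0.8  0.3 -1.8]
shift [-1.300e+00  1.000e-01  1.045e+02] turn [-0.1 -0.1 -0.3] dist 105 t 22.88 w 0.0476
```

View pics/w8.png

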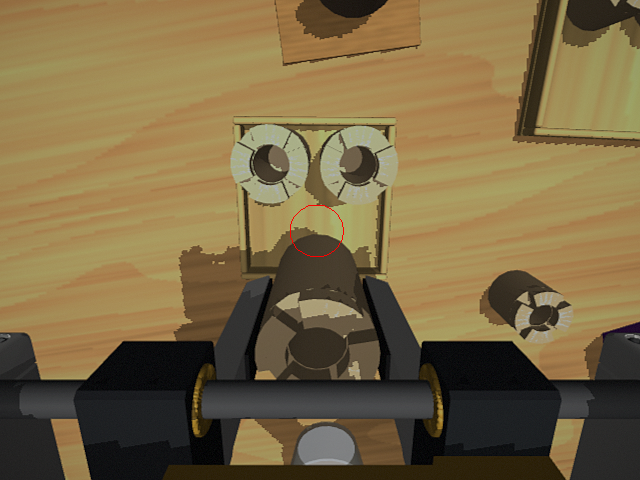

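Request:
move_arm(targets=[[[0,0,35],[0,0,0],-1],[[0,0,70],[0,0,0],-1],[[0,0,92],[0,0,0],-1],[[0,0,99],[0,0,0],-1],[[0,0,102],[0,0,0],-1],[[0,0,103.5],[0,0,0],-1],[[0,0,103.5],[0,0,0],-1],[[0,0,103.5],[0,0,0],-1]])

```text
time: 23.88
tool_pos: [0.5276, 0.3775, 0.0383]
ee_rot: [-3.141, -0.001, -0.161]
wrist_force: [-0.3, -0.2, -3.2]
width: 0.0476
```

Request:
move_arm(targets=[[[0,0,0.8],[0,0,0],-1],[[0,0,1.6],[0,0,0],-1],[[0,0,1.6],[0,0,0],-1],[[0,0,1.6],[0,0,0],-1]])

```text
time: 24.38
tool_pos: [0.5275, 0.3775, 0.0371]
ee_rot: [-3.141, -0.001, -0.161]
wrist_force: [-0.6, -0.7, 5.2]
width: 0.048
```

Request:
move_arm(targets=[[[0,0,0],[0,0,0],0.1],[[0,0,0],[0,0,0],0.2],[[0,0,0],[0,0,0],0.35],[[0,0,0],[0,0,0],0.5],[[0,0,0],[0,0,0],0.5],[[0,0,-10],[0,0,0],0.5],[[0,0,-40],[0,0,0],0.5],[[0,0,-90],[0,0,0],0.5],[[0,0,-140],[0,0,0],1],[[0,0,-165],[0,0,0],1],[[0,0,-165],[0,0,0],1],[[0,0,-165],[0,0,0],1]])

```text
time: 25.88
tool_pos: [0.5266, 0.377, 0.1994]
ee_rot: [3.14, 0.002, -0.161]
wrist_force: [-0.3, 0.8, -0.6]
width: 0.0937
```

```bash
python3 -c "
from wr import *
shot('w9',.096,(.5275,.3775),-9,.024,True)
plan((.4315,.199,.2),-11.5)"
```

```text
[0.5266 0.377  0.1994] [ 3.14e+00  2.00e-03 -1.61e-01] 25.875 [-0.3  0.8 -0.6]
shift [-65.1 190.7  -0.8] turn [0.1 0.2 2.3] dist 202 t 25.93 w 0.0939
```

View pics/w9.png

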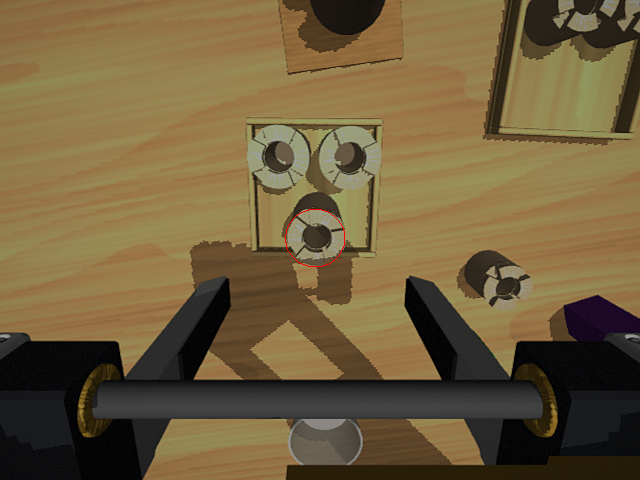

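Request:
move_arm(targets=[[[-10,30,0],[0,0,1],1],[[-28,80,0],[0,0,2],1],[[-45,130,0],[0,0,2],1],[[-60,175,0],[0,0,2],1],[[-65,191,-1],[0,0,2],1],[[-65,191,-1],[0,0,2],1],[[-65,191,-1],[0,0,2],1],[[-65,191,-1],[0,0,2],1]])

```text
time: 26.92
tool_pos: [0.4328, 0.2001, 0.2014]
ee_rot: [3.141, 0.001, -0.195]
wrist_force: [-0.6, -1.2, 0.3]
width: 0.0941
```

```bash
python3 -c "
from wr import *
shot('w10',.05,(.4315,.199),0,.024,True)
plan((.4315,.199,.016),-11.5)"
```

```text
[0.4328 0.2001 0.2014] [ 3.141e+00  1.000e-03 -1.950e-01] 26.925 [-0.6 -1.2  0.3]
shift [ -0.9   1.3 185.4] turn [0.  0.  0.3] dist 185 t 26.98 w 0.0935
```

View pics/w10.png

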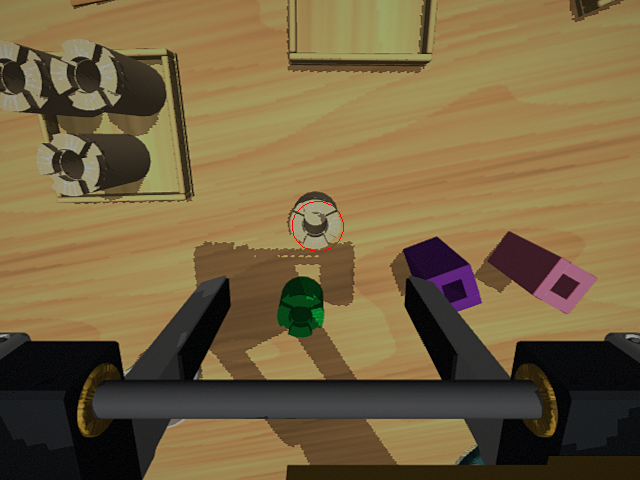

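Request:
move_arm(targets=[[[1,0,50],[0,0,0],1],[[1,0,100],[0,0,0],1],[[1,0,145],[0,0,0],1],[[1,0,170],[0,0,0],1],[[1,0,180],[0,0,0],1],[[1,0,184],[0,0,0],1],[[1,0,184],[0,0,0],1],[[1,0,184],[0,0,0],-1],[[1,0,184],[0,0,0],-1],[[1,0,184],[0,0,0],-1],[[1,0,184],[0,0,0],-1],[[1,0,184],[0,0,0],-1],[[1,0,184],[0,0,0],-1],[[1,0,184],[0,0,0],-1],[[1,0,174],[0,0,0],-1],[[1,0,140],[0,0,0],-1],[[1,0,90],[0,0,0],-1],[[1,0,60],[0,0,0],-1],[[1,0,54],[0,0,0],-1],[[1,0,54],[0,0,0],-1]])

```text
time: 29.48
tool_pos: [0.433, 0.1988, 0.1472]
ee_rot: [3.141, 0.001, -0.196]
wrist_force: [-0.8, -0.4, -0.9]
width: 0.0475
```

```bash
python3 -c "
from plan import *
print(status.get_obs()['wrist_force'])
t=np.radians(-11.6);x=np.array([np.cos(t),np.sin(t)]); g=np.array([.630,.118])-.0265*x; print(g)
plan((*g,.146),-11.6)"
```

```text
[-0.79232467 -0.37869923 -0.87522942]
[0.60404126 0.12332856]
shift [182.5  40.7   1.1] turn [0.  0.  0.4] dist 187 t 29.48 w 0.0475
```

Request:
move_arm(targets=[[[25,6,0],[0,0,0],-1],[[70,16,0],[0,0,0],-1],[[120,27,0],[0,0,0],-1],[[160,36,0],[0,0,0],-1],[[182,41,0],[0,0,0],-1],[[182,41,0],[0,0,0],-1],[[182,41,0],[0,0,0],-1],[[182,41,30],[0,0,0],-1],[[182,41,60],[0,0,0],-1],[[182,41,70],[0,0,0],-1],[[182,41,70],[0,0,0],-1],[[182,41,70],[0,0,0],-1]])

```text
time: 30.98
tool_pos: [0.6046, 0.1237, 0.0796]
ee_rot: [-3.141, -0.003, -0.196]
wrist_force: [-0.5, -0.2, -0.8]
width: 0.0474
```

```bash
python3 -c "
from wr import *
shot('w11',.006,(.604,.1233),0,.024,True)
plan((.604,.1233,.0232),-11.6)"
```

```text
[0.6046 0.1237 0.0796] [-3.141e+00 -3.000e-03 -1.960e-01] 30.975 [-0.5 -0.2 -0.8]
shift [-0.9  0.5 56.6] turn [-0.1 -0.2  0.4] dist 57 t 31.02 w 0.0474
```

View pics/w11.png

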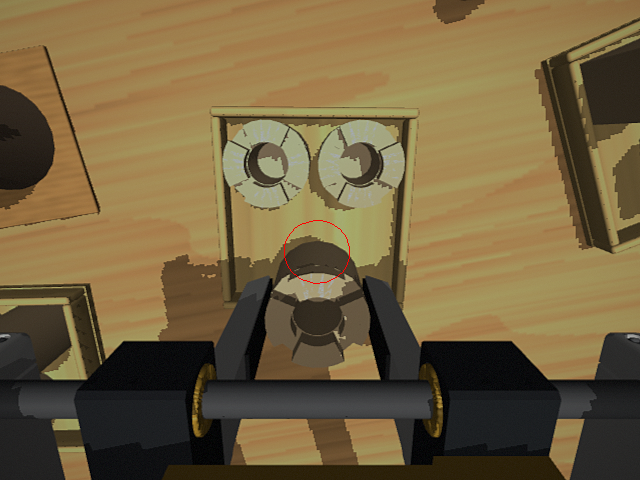

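Request:
move_arm(targets=[[[0,0,25],[0,0,0],-1],[[0,0,42],[0,0,0],-1],[[0,0,49],[0,0,0],-1],[[0,0,51.5],[0,0,0],-1],[[0,0,53],[0,0,0],-1],[[0,0,53],[0,0,0],-1],[[0,0,53],[0,0,0],-1]])

```text
time: 31.9
tool_pos: [0.6042, 0.1233, 0.0254]
ee_rot: [-3.141, -0.001, -0.196]
wrist_force: [-0.1, -0.1, -1.0]
width: 0.0476
```

Request:
move_arm(targets=[[[0,0,0.7],[0,0,0],-1],[[0,0,1.4],[0,0,0],-1],[[0,0,2],[0,0,0],-1],[[0,0,2],[0,0,0],-1],[[0,0,2],[0,0,0],-1]])

```text
time: 32.52
tool_pos: [0.6041, 0.1233, 0.024]
ee_rot: [-3.142, -0.001, -0.196]
wrist_force: [-1.8, -0.6, 4.5]
width: 0.0476
```

Request:
move_arm(targets=[[[0,0,0],[0,0,0],0.1],[[0,0,0],[0,0,0],0.2],[[0,0,0],[0,0,0],0.35],[[0,0,0],[0,0,0],0.5],[[0,0,0],[0,0,0],0.5],[[0,0,-10],[0,0,0],0.5],[[0,0,-40],[0,0,0],0.5],[[0,0,-90],[0,0,0],0.5],[[0,0,-140],[0,0,0],1],[[0,0,-190],[0,0,0],1],[[0,0,-210],[0,0,0],1],[[-50,0,-210],[0,0,0],1],[[-100,0,-210],[0,0,0],1],[[-150,0,-210],[0,0,0],1],[[-200,0,-210],[0,0,0],1],[[-220,0,-210],[0,0,0],1],[[-220,0,-210],[0,0,0],1],[[-220,0,-210],[0,0,0],1],[[-220,0,-210],[0,0,0],1]])

```text
time: 34.9
tool_pos: [0.3889, 0.166, 0.2327]
ee_rot: [3.141, 0.0, -0.197]
wrist_force: [-0.2, -0.4, -0.5]
width: 0.0938
```

```bash
python3 -c "
from h import *
a=viewer.snapshot('top')[150:350,100:540,::-1]; b=viewer.snapshot('scene')[140:340,100:540,::-1]
s=np.vstack([cv2.resize(i,None,fx=1.45,fy=1.45,interpolation=cv2.INTER_CUBIC) for i in (a,b)])
cv2.imwrite('pics/fin.png',cv2.convertScaleAbs(s,alpha=1.4))"
```

```text
(no output)
```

View pics/fin.png

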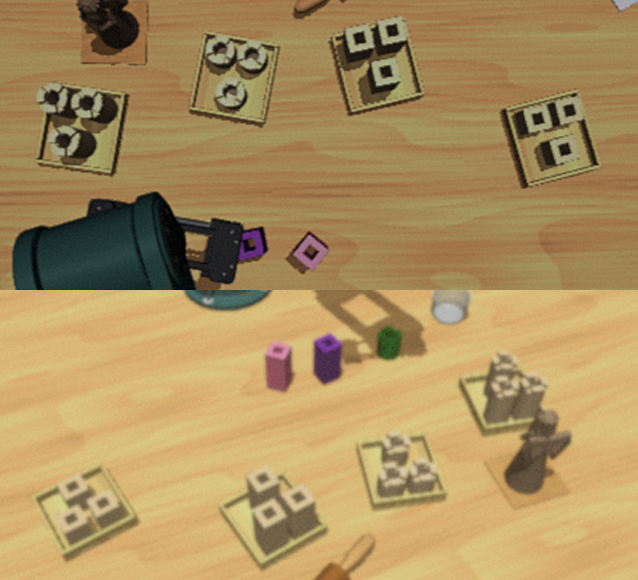

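All four props stand upright in the matching trays. The angel and the look-alikes are undisturbed.

```bash
python3 -c "
from bench import order; print(order.close_job())"
```

```text
the job is handed in; nothing more can be done
None
```

All four loose props now stand upright in the free half of the tray matching their shape and height. I placed them in the order listed: tall square, short square, tall round, short round. Each was lowered onto the tray floor until the wrist force showed light contact (about 5 N at most), then released. The job took about 35 s of the 109 s.

The last top and scene pictures show three matching props standing in each tray. The angel and the pink, purple and green look-alikes are undisturbed, and the gripper is empty and clear of everything.

No check failed. The only disagreement was about 2 mm between the top camera and the wrist camera for the loose short round prop, which I corrected before gripping it.

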